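Pick the heavier truckle and present it for sampling

TASK

One of the two cream cloth-bound truckles on the ripening board has dried out inside, and only their weight tells which: lift each of the two in turn a few centimetres clear of the board to feel its weight, setting it back upright on the board without dropping it when you need your hand for the other. Then hold the heavier one upright over the middle of the steel sampling tray, its underside about 10 cm above the tray, ready for the cheese iron, and finish while still holding it there in the gripper. The lighter one must be left standing on the ripening board, and everything else must stay as it is.

Things in the scene. Friction and masses are not known exactly. Their poses are not given: they have to be found in the camera images.
- truckle_a: cream cloth-bound truckle (small hard drum cheese), white paper tag on top, 64 mm diameter, 100 mm tall, upright on the ripening board; origin: centre of its underside, z up its axis. The two cream ones look alike: the dried-out one weighs 0.19 to 0.24 kg, the sound one 0.33 to 0.39 kg. Neither looks nor place tell which is which.
- truckle_b: cream cloth-bound truckle (small hard drum cheese), white paper tag on top, 64 mm diameter, 100 mm tall, upright on the ripening board; origin: centre of its underside, z up its axis. The two cream ones look alike: the dried-out one weighs 0.19 to 0.24 kg, the sound one 0.33 to 0.39 kg. Neither looks nor place tell which is which.
- waxed: truckle of the same size (64 mm diameter, 100 mm tall) sealed in dark red wax, also on the ripening board; not part of the choice, leave it alone; origin at the centre of its underside
- board: fixed pine ripening board 150 x 360 mm (its x by its y), top face 25 mm above the table; origin at the centre of its underside, z up. The two cream truckles and the red waxed one stand near its centre line, about 120 mm apart along its y, one at the middle and one on each side, in any order
- tray_mid (a point): middle of the inner floor (3 mm above the table) of the shallow fixed stainless sampling tray, 240 x 170 mm with a rim 16 mm high; x along the tray's length, z up
- iron: cheese iron (steel half-tube 115 mm long on a 75 mm wooden cross handle, 18 mm high) lying loose in the tray beside its middle; leave it alone; origin on the tray floor near its middle
- brush: flat rind brush with a wooden handle, about 200 mm long and 50 mm wide, lying on the table near the robot on its left; leave it alone
- oil_jar: amber glass jar with a steel lid, 68 mm diameter, 85 mm tall, at the back of the table; leave it alone; origin at the centre of its underside
- twine: spool of brown twine, 52 mm diameter, 60 mm tall, on the robot's right beside the tray; leave it alone; origin at the centre of its underside
- hygro: white thermo-hygrometer with a grey display, 70 x 110 x 22 mm, lying flat on the table near the robot on its right; leave it alone; origin at the centre of its underside

How it is judged:
By the outcome, as a careful person would: the job done as asked, in the order asked, and still so for the second after the job is handed in, while the arm keeps its last pose, push and grip.
It also fails if it takes over 64 s, if anything falls off the work surface, if the arm or the gripper's body presses on something with over 40 N, if the wrist force passes 120 N, or if a joint passes its speed limit or range.

ROBOT

A 7-joint arm with a two-finger parallel gripper is mounted at the origin on the work surface. World frame = base frame: x ahead of the robot, y to its left, z up, the work surface at z = 0. Lengths are in mm, angles in rad, forces in N, time in s.
With the tool pointing down it reaches from about 400 to 925 mm from the base axis. Payload 5.6 kg.
Tool frame: the origin (TCP) lies midway between the tips of the shut fingers; the grasp point (between the pads) lies 19 mm behind it; z points along the fingers, y is the line along which they close (so a half turn about z gives the same grasp; the last joint's range is limited). The gripper opens to 85 mm and grips with 20 to 120 N. Pads are 22 mm wide; open, the fingers measure 114 mm over their backs; the gripper's body (76 mm by 85 mm) begins 54 mm behind the grasp point. The pads swing forward as they close: fully open they stand 13 mm farther back than shut.
Start: joints at [1.161, 0.468, -0.012, 1.603, 0.006, 1.071, -0.056], TCP at [233.07, -606.784, 231.29] pointing down, gripper open.
Joint ranges: [-2.53, 2.53], [-0.31, 2.02], [-1.57, 1.55], [0.28, 2.44], [-1.29, 4.43], [0.15, 1.84], [-2.92, 2.92]. Speed limits (rad/s): [2.57, 2.57, 3.14, 3.14, 3.14, 3.14, 3.14].

INTERFACE

Orientations are given as [roll, pitch, yaw] about the fixed x, y, z axes, in that order (R = Rz(yaw) Ry(pitch) Rx(roll)).
In Python, from rig import sensors, snapshot, get_calibration, ticket, regions_of gives the robot as it stands. The module is installed in compiled form; this text tells all that it offers.
- The arm moves only by the shell command python3 -m jog 'ROWS' [OPENING]. ROWS is JSON, a list of rows, each an object with "linear": the shift along the tool's x, y, z in cm, a list of three; "spin": the turn about the tool's z in degrees. In form: [{"linear": [dx, dy, dz], "spin": spin}, ...]. A call has 1 to 20 rows; each row is the pose to reach, as a shift and turn from the pose commanded when the call began, along the tool's axes at that moment; what a row does not reach only later rows make up. A row lasts 1/10 s, in which the tool goes at most 50 mm and 8.59 degrees, less where a joint would pass 70% of its speed; a pose out of reach is approached as far as the arm can. A call with a gripper value outside its range is refused whole. OPENING is the opening, from -1 (shut) to 1 (fully open), set as the call begins (- or left out, the last holds). The fingers move at their own pace and stop on an object; the grip force is fixed at half the most. Time passes only in rows, so rows that repeat a pose let the fingers close. It gives the time, the measured TCP pose, the force, the opening and the grip force at its end, in the units of the state.
- sensors.state(): the state, without advancing time (a new reading comes with each control period).
- snapshot(name): name is "scene" or "side" or "wrist"; returns (picture, depth): 420x560x3 uint8, red, green, blue; 420x560 float32, mm along the optical axis (not along the pixel's ray), 0 where there is no reading.
- get_calibration(name): a dict with "camera_matrix" (3x3 intrinsics, pixels), "T" (4x4, takes a point from camera to world coordinates). Camera axes: x right, y down, z forward; pixel columns grow to the right and rows downward; lengths in mm; the calibration is good to about 2 mm. The wrist camera is an equidistant fisheye: a pixel r from the principal point sees the ray r / f radians off the axis. A picture is of the moment at which its call begins: read the wrist's pose just before it. get_calibration takes no time and is no camera call; for the wrist camera it gives the pose at the moment of the call.
- ticket.hand_in(): hands the job in; it is judged then, once.
Trained networks look in the newest picture that a camera, given by its name, has taken for a name from the list of things; names that differ only in an ending like _2 or _b are one class to them, and where a whole thing is asked for, a point or a joint stands for the part that bears it (a point fixed in the world has none). Each returns a list of dicts, best first, with "p" (0 to 1); they miss things now and then, are a little off and sometimes report something else, mostly with a low value. They report only what shows in the picture. A call takes as long as a camera call.
- regions_of(camera, thing): "mask" (420x560 bool, what is visible of it) and "rect" ([left, top, width, height] in pixels, round what is visible of it).
The state is a dict: "clock": time; "joint_pos": joint angles; "qvel": joint speeds; "tau": joint torques, N m; "eef_pos": TCP position; "ee_rot": TCP orientation; "wrist_force": force on the tool from outside, world axes, zero at the start; "ft_torque": the same for the moment, N m; "finger_gap": opening from 0.0 (shut) to 1.0 (fully open); "grip_force": force on a finger pad.
Only numpy, scipy, OpenCV 4.12 (cv2) and the standard library are available. Lean on these libraries where they do the work, as an engineer would, in place of code of your own. Each camera call takes 0.05 s, during which the arm holds its last target. There are 200 camera calls.

## Working session

There is one attempt and no reset: what is moved stays moved. The work goes in short steps, Python scripts to look and compute and a shell command to move; the robot and the scene stay as the last step left them, time stands still between calls to the robot, and variables do not carry over. Pictures are saved under pics/ and viewed, at most 10 in all, crops included, and the job is handed in when it is done.

```bash
mkdir -p pics; cat > h.py <<'E'
import numpy as np, cv2
from rig import sensors, snapshot, get_calibration, ticket, regions_of
def cloud(cam,d,mask):
    c=get_calibration(cam);K=np.array(c["camera_matrix"]);T=np.array(c["T"])
    v,u=np.nonzero(mask&(d>0));z=d[v,u]
    P=np.stack([(u-K[0,2])/K[0,0]*z,(v-K[1,2])/K[1,1]*z,z,np.ones_like(z)])
    return (T@P)[:3].T
E
python3 - <<'E'
from h import *
ims=[]
print(sensors.state())
for cam in ["scene","side"]:
    im,d=snapshot(cam);cv2.imwrite(f"pics/{cam}0.png",im[:,:,::-1])
    print(cam,np.array(get_calibration(cam)["T"]).round(2).tolist())
    for t in ["truckle_a","waxed","board","tray_mid","iron","twine","oil_jar","brush","hygro"]:
        for r in regions_of(cam,t)[:3]:
            if r["p"]<.3: continue
            m=np.array(r["mask"]);
            P=cloud(cam,d,m)
            if len(P)<10: continue
            top=P[P[:,2]>np.percentile(P[:,2],97)-6]
            print(t,round(r["p"],2),r["rect"],"min",np.percentile(P,2,0).round(),"max",np.percentile(P,98,0).round(),"topc",((top.min(0)+top.max(0))/2).round(1),top.mean(0).round(1))
E
```

```text
{'clock': 0.0, 'joint_pos': array([ 1.1610122 ,  0.46838432, -0.01162007,  1.60364212,  0.00602957,
        1.07135781, -0.05625968]), 'qvel': array([ 0.00058307, -0.00060362,  0.00034878, -0.00073089, -0.00043706,
       -0.00028796,  0.00039318]), 'tau': array([-1.35534733e-04, -5.32396638e+01,  2.14941980e-02, -2.51302850e+01,
        1.13929299e-02,  7.64588214e-03, -1.94115051e-05]), 'eef_pos': array([ 232.83946174, -606.27122018,  230.32603059]), 'ee_rot': array([-3.13984094e+00,  1.40966926e-04,  3.66790288e-01]), 'wrist_force': array([-0.2297381 , -0.30517579, -0.64690462]), 'ft_torque': array([ 0.01174256, -0.00984293,  0.00701723]), 'grip_force': 0.0, 'finger_gap': 1.003296832867527}
scene [[0.69, 0.61, -0.39, 1195.09], [0.72, -0.59, 0.36, -663.14], [-0.01, -0.53, -0.85, 1526.23], [0.0, 0.0, 0.0, 1.0]]
truckle_a 0.95 [334.0, 132.1, 20.9, 34.9] min [486. 218.  33.] max [545. 277. 131.] topc [515.  247.7 129.5] [515.4 248.5 127.7]
truckle_a 0.73 [309.2, 154.2, 20.6, 31.2] min [482.  98.  31.] max [540. 157. 131.] topc [509.1 128.5 129.5] [509.7 128.8 127.6]
truckle_a 0.55 [28
[... 2123 characters left out ...]
 topc [ 576.8 -252.1   16.8] [ 577.2 -254.3   14.5]
iron 0.58 [257.2, 158.7, 43.2, 18.5] min [ 518. -326.    5.] max [ 667. -257.   22.] topc [ 594.2 -291.9   20. ] [ 565.6 -286.4   18.5]
iron 0.38 [247.2, 221.0, 20.5, 42.7] min [478. 109.  29.] max [536. 165. 127.] topc [508.7 132.5 125.3] [508.5 135.  124.2]
twine 0.52 [324.9, 129.8, 10.6, 23.4] min [ 434. -490.    4.] max [ 476. -442.   63.] topc [ 455.6 -467.    60.2] [ 456.1 -465.9   59.8]
oil_jar 0.63 [194.8, 171.9, 21.0, 38.2] min [721. -76.   1.] max [781. -20.  87.] topc [754.1 -53.4  85.5] [753.  -52.4  84.1]
brush 0.75 [279.7, 329.6, 68.1, 65.6] min [207. 353.   3.] max [374. 456.  22.] topc [291.7 402.1  20.9] [276.2 407.1  18.3]
```

```bash
python3 - <<'E'
import cv2
a=cv2.imread("pics/scene0.png")[60:340,80:440];b=cv2.imread("pics/side0.png")[100:400,150:400]
cv2.imwrite("pics/v1.png",cv2.hconcat([cv2.resize(a,(450,350)),cv2.resize(b,(292,350))]))
E
```

```text
(no output)
```

View pics/v1.png

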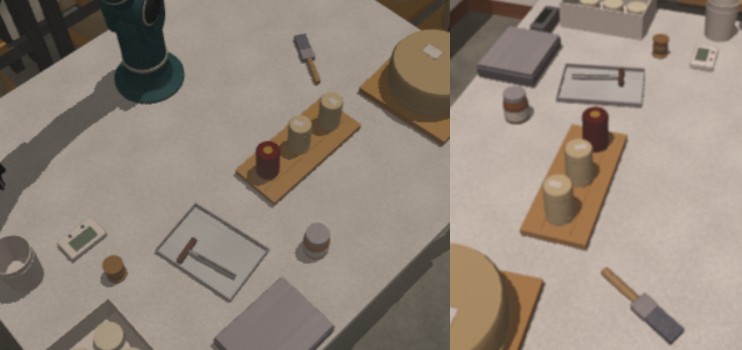

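The view confirms it: red truckle at the tray end (left crop ~(268,160)), and the creams at ~(299,133) and ~(331,112), matching y≈10, 130 and 250. First I'll go over the tray and turn the hand.

```bash
python3 -m jog '[{"linear":[4.5,-2.1,-1],"spin":-7},{"linear":[9,-4.2,-2],"spin":-14},{"linear":[13.5,-6.2,-3],"spin":-21},{"linear":[18,-8.3,-4],"spin":-28},{"linear":[22.5,-10.4,-5],"spin":-35},{"linear":[27,-12.5,-6],"spin":-42},{"linear":[31.5,-14.5,-7],"spin":-49},{"linear":[36,-16.6,-7],"spin":-56},{"linear":[40.5,-18.7,-7],"spin":-63},{"linear":[45,-20.8,-7],"spin":-69},{"linear":[45,-20.8,-7],"spin":-69},{"linear":[45,-20.8,-7],"spin":-69}]' 1
python3 -c "
from h import *
s=sensors.state();print(s)"
```

```text
clock: 2.2
eef_pos: [579.4, -249.6, 301.0]
ee_rot: [-3.141, -0.0, 1.574]
wrist_force: [-0.4, -1.3, 0.4]
finger_gap: 0.996
grip_force: 0.0
{'clock': 2.2, 'joint_pos': array([ 0.65537521,  0.41564225, -0.40974354,  1.55333658,  0.17244426,
        1.20891848,  0.21853013]), 'qvel': array([ 0.04203771, -0.01395293,  0.05047006,  0.01338358,  0.00894528,
        0.00175071,  0.00475457]), 'tau': array([-2.24850588e+00, -4.95145297e+01, -6.18301883e+00, -2.66464323e+01,
       -1.94601989e-01, -6.34466554e-02, -2.07958109e-02]), 'eef_pos': array([ 579.36983779, -249.62915905,  301.01640045]), 'ee_rot': array([-3.14137268e+00, -4.60722463e-04,  1.57380828e+00]), 'wrist_force': array([-0.36329118, -1.26021345,  0.44176695]), 'ft_torque': array([ 0.00528689, -0.00828249, -0.01725915]), 'grip_force': 0.0, 'finger_gap': 0.996264588445004}
```

Tool axes are now x=+Y, y=+X, z=down. Next: above the middle cream truckle, then measure with the wrist camera.

```bash
python3 -m jog '[{"linear":[4,-0.7,0],"spin":0},{"linear":[8.5,-1.5,1],"spin":0},{"linear":[13,-2.4,2],"spin":0},{"linear":[17.5,-3.2,3],"spin":0},{"linear":[22,-4,4],"spin":0},{"linear":[26.5,-4.9,5],"spin":0},{"linear":[31,-5.7,6],"spin":0},{"linear":[35,-6.4,6],"spin":0},{"linear":[38,-7,6],"spin":0},{"linear":[38,-7,6],"spin":0},{"linear":[38,-7,6],"spin":0},{"linear":[38,-7,6],"spin":0}]'
cat >> h.py <<'E'
def wcloud(d,mask,c):
    K=np.array(c["camera_matrix"]);T=np.array(c["T"])
    v,u=np.nonzero(mask&(d>0));z=d[v,u]
    a=(u-K[0,2])/K[0,0];b=(v-K[1,2])/K[1,1];r=np.hypot(a,b)+1e-9
    k=np.tan(r)/r
    return (T@np.stack([a*k*z,b*k*z,z,np.ones_like(z)]))[:3].T
def wrist(name,things=("truckle_a","waxed")):
    c=get_calibration("wrist");im,d=snapshot("wrist");cv2.imwrite(f"pics/{name}.png",im[:,:,::-1])
    for t in things:
        for r in regions_of("wrist",t):
            if r["p"]<.3: continue
            P=wcloud(d,np.array(r["mask"]),c)
            if len(P)<10: continue
            h=np.percentile(P[:,2],95);top=P[abs(P[:,2]-h)<4][:,:2].astype(np.float32)
            (x,y),R=cv2.minEnclosingCircle(top)
            print(t,round(r["p"],2),r["rect"],"ztop",h.round(1),"circle",round(x,1),round(y,1),round(R,1),"mid",((top.min(0)+top.max(0))/2).round(1))
E
python3 - <<'E'
from h import *
wrist("w1");s=sensors.state();print(s["wrist_force"],s["eef_pos"])
E
```

```text
clock: 3.4
eef_pos: [509.0, 126.1, 241.2]
ee_rot: [3.141, 0.001, 1.567]
wrist_force: [0.8, -0.3, -0.9]
finger_gap: 1.0
grip_force: 0.0
truckle_a 0.98 [237.8, 144.0, 79.6, 85.2] ztop 127.1 circle 509.6 131.3 31.7 mid [509.8 131.4]
truckle_a 0.61 [239.4, 12.5, 81.3, 81.7] ztop 127.2 circle 513.8 249.2 31.6 mid [513.8 249.6]
waxed 0.9 [243.3, 246.1, 70.5, 90.3] ztop 126.9 circle 510.7 9.9 31.6 mid [510.4  10.8]
[ 0.34000165 -0.23699698  0.82777065] [508.91437214 126.91611313 241.20685552]
```

View pics/w1.png

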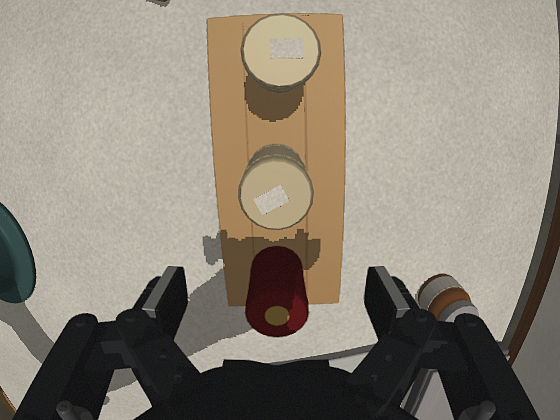

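The wrist view shows both creams at pixels (276,192) and (280,50), tops at z≈127 and radius ≈32, which matches the other views. Red is at (277,290). Descending on the middle one.

```bash
python3 -m jog '[{"linear":[0.3,0.1,0],"spin":0},{"linear":[0.3,0.1,2],"spin":0},{"linear":[0.3,0.1,5],"spin":0},{"linear":[0.3,0.1,8],"spin":0},{"linear":[0.3,0.1,11],"spin":0},{"linear":[0.3,0.1,13.5],"spin":0},{"linear":[0.3,0.1,15],"spin":0},{"linear":[0.3,0.1,15.9],"spin":0},{"linear":[0.3,0.1,15.9],"spin":0},{"linear":[0.3,0.1,15.9],"spin":0},{"linear":[0.3,0.1,15.9],"spin":0},{"linear":[0.3,0.1,15.9],"spin":0}]' 1
python3 -c "
from h import *
s=sensors.state();print(s['wrist_force'],s['eef_pos'])"
python3 -m jog '[{"linear":[0,0,0],"spin":0},{"linear":[0,0,0],"spin":0},{"linear":[0,0,0],"spin":0},{"linear":[0,0,0],"spin":0},{"linear":[0,0,0],"spin":0},{"linear":[0,0,0],"spin":0},{"linear":[0,0,0],"spin":0},{"linear":[0,0,0],"spin":0},{"linear":[0,0,0],"spin":0},{"linear":[0,0,0],"spin":0}]' -1
```

```text
clock: 4.75
eef_pos: [510.2, 131.8, 83.2]
ee_rot: [3.14, -0.0, 1.571]
wrist_force: [0.7, 0.2, -0.3]
finger_gap: 0.999
grip_force: 0.0
[ 0.7260906   0.19803462 -0.28890274] [510.15185291 131.81917642  83.22159909]
clock: 5.75
eef_pos: [509.6, 131.8, 83.2]
ee_rot: [3.141, 0.0, 1.571]
wrist_force: [-2.3, -1.6, 6.8]
finger_gap: 0.735
grip_force: 64.7
```

```bash
python3 -m jog '[{"linear":[0,0,-0.3],"spin":0},{"linear":[0,0,-0.8],"spin":0},{"linear":[0,0,-1.5],"spin":0},{"linear":[0,0,-2.5],"spin":0},{"linear":[0,0,-3.5],"spin":0},{"linear":[0,0,-4.3],"spin":0},{"linear":[0,0,-4.8],"spin":0},{"linear":[0,0,-5],"spin":0},{"linear":[0,0,-5],"spin":0},{"linear":[0,0,-5],"spin":0},{"linear":[0,0,-5],"spin":0},{"linear":[0,0,-5],"spin":0},{"linear":[0,0,-5],"spin":0}]'
for i in 1 2 3 4; do python3 -m jog '[{"linear":[0,0,0],"spin":0}]' | grep wrist; done
python3 - <<'E'
from h import *
F=[]
for i in range(6):
    snapshot("side");F.append(sensors.state()["wrist_force"])
print(np.mean(F,0),np.std(F,0),sensors.state()["ft_torque"])
for cam in ["side"]:
    im,d=snapshot(cam)
    for r in regions_of(cam,"truckle_a")[:3]:
        P=cloud(cam,d,np.array(r["mask"]));print(r["p"],np.percentile(P,2,0).round(),np.percentile(P,98,0).round())
s=sensors.state();print(s["clock"],s["eef_pos"],s["grip_force"])
E
```

```text
clock: 7.05
eef_pos: [509.3, 131.7, 132.0]
ee_rot: [-3.141, 0.0, 1.571]
wrist_force: [-0.1, 0.4, -3.3]
finger_gap: 0.73
grip_force: 66.3
wrist_force: [0.1, 0.5, -3.1]
wrist_force: [-0.8, -0.4, -3.2]
wrist_force: [-0.3, -0.1, -2.9]
wrist_force: [-0.2, -0.7, -3.3]
[ 0.07024927  0.14230848 -3.40445224] [0.20718562 0.36944735 0.48980322] [ 0.04852595 -0.01891004 -0.01810006]
0.69 [478. 115.  81.] [536. 164. 176.]
0.64 [482. 226.  24.] [540. 283. 127.]
7.85 [509.49043501 131.69977443 132.25957013] 66.29479026189074
```

≈3.3 N, so likely the sound one. Setting it back and weighing the other.

```bash
python3 -m jog '[{"linear":[0,0,0.6],"spin":0},{"linear":[0,0,1.5],"spin":0},{"linear":[0,0,2.5],"spin":0},{"linear":[0,0,3.4],"spin":0},{"linear":[0,0,4],"spin":0},{"linear":[0,0,4.4],"spin":0},{"linear":[0,0,4.6],"spin":0},{"linear":[0,0,4.8],"spin":0},{"linear":[0,0,4.9],"spin":0},{"linear":[0,0,5],"spin":0},{"linear":[0,0,5],"spin":0},{"linear":[0,0,5],"spin":0},{"linear":[0,0,5],"spin":0}]'
python3 -m jog '[{"linear":[0,0,0],"spin":0},{"linear":[0,0,0],"spin":0},{"linear":[0,0,0],"spin":0},{"linear":[0,0,0],"spin":0},{"linear":[0,0,0],"spin":0},{"linear":[0,0,0],"spin":0},{"linear":[0,0,0],"spin":0},{"linear":[0,0,0],"spin":0}]' 1
```

```text
clock: 9.15
eef_pos: [509.6, 131.9, 83.2]
ee_rot: [3.141, 0.0, 1.571]
wrist_force: [-3.6, -1.4, 6.0]
finger_gap: 0.735
grip_force: 67.0
clock: 9.95
eef_pos: [509.4, 131.7, 82.2]
ee_rot: [-3.141, 0.0, 1.571]
wrist_force: [-0.0, 0.1, 0.4]
finger_gap: 0.999
grip_force: 0.0
```

```bash
python3 -m jog '[{"linear":[0,0,-1],"spin":0},{"linear":[0,0,-3],"spin":0},{"linear":[0,0,-6],"spin":0},{"linear":[0,0,-9],"spin":0},{"linear":[0,0,-12],"spin":0},{"linear":[0,0,-14],"spin":0},{"linear":[2,0.1,-15],"spin":0},{"linear":[5,0.2,-15],"spin":0},{"linear":[8,0.3,-15],"spin":0},{"linear":[10.5,0.4,-15],"spin":0},{"linear":[11.8,0.4,-15],"spin":0},{"linear":[11.8,0.4,-15],"spin":0},{"linear":[11.8,0.4,-15],"spin":0},{"linear":[11.8,0.4,-15],"spin":0}]'
python3 - <<'E'
from h import *
wrist("w2")
E
```

```text
clock: 11.35
eef_pos: [513.8, 247.9, 232.2]
ee_rot: [-3.142, 0.001, 1.569]
wrist_force: [-1.2, 0.5, -0.1]
finger_gap: 0.999
grip_force: 0.0
truckle_a 0.93 [237.1, 146.9, 77.4, 93.1] ztop 127.1 circle 514.1 249.9 31.6 mid [514.1 250.1]
truckle_a 0.88 [240.4, 246.3, 64.2, 95.3] ztop 126.9 circle 510.0 132.1 31.6 mid [510.  132.8]
waxed 0.77 [251.3, 337.4, 46.6, 28.7] ztop 92.4 circle 512.4 36.8 17.0 mid [512.4  39.1]
```

View pics/w2.png

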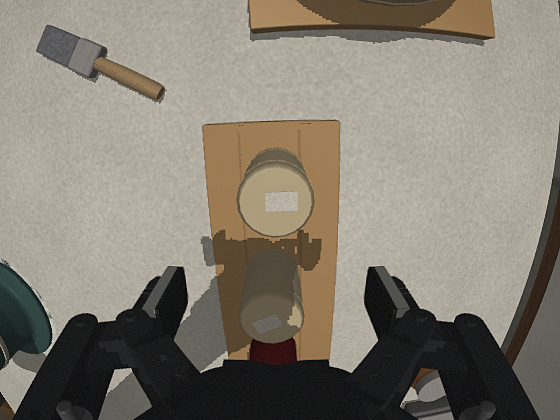

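The middle one stands upright again (pixel ~(272,300), top z 127). The far one is at (276,197), world (514,250). Descending 15 cm and gripping.

```bash
python3 -m jog '[{"linear":[0,0,2],"spin":0},{"linear":[0,0,5],"spin":0},{"linear":[0,0,8],"spin":0},{"linear":[0,0,11],"spin":0},{"linear":[0,0,13],"spin":0},{"linear":[0,0,14.3],"spin":0},{"linear":[0,0,15],"spin":0},{"linear":[0,0,15],"spin":0},{"linear":[0,0,15],"spin":0},{"linear":[0,0,15],"spin":0},{"linear":[0,0,15],"spin":0}]' 1
python3 -m jog '[{"linear":[0,0,0],"spin":0},{"linear":[0,0,0],"spin":0},{"linear":[0,0,0],"spin":0},{"linear":[0,0,0],"spin":0},{"linear":[0,0,0],"spin":0},{"linear":[0,0,0],"spin":0},{"linear":[0,0,0],"spin":0},{"linear":[0,0,0],"spin":0},{"linear":[0,0,0],"spin":0},{"linear":[0,0,0],"spin":0}]' -1
python3 -m jog '[{"linear":[0,0,-0.3],"spin":0},{"linear":[0,0,-0.8],"spin":0},{"linear":[0,0,-1.5],"spin":0},{"linear":[0,0,-2.5],"spin":0},{"linear":[0,0,-3.5],"spin":0},{"linear":[0,0,-4.3],"spin":0},{"linear":[0,0,-4.8],"spin":0},{"linear":[0,0,-5],"spin":0},{"linear":[0,0,-5],"spin":0},{"linear":[0,0,-5],"spin":0},{"linear":[0,0,-5],"spin":0},{"linear":[0,0,-5],"spin":0},{"linear":[0,0,-5],"spin":0},{"linear":[0,0,-5],"spin":0},{"linear":[0,0,-5],"spin":0}]'
python3 - <<'E'
from h import *
F=[]
for i in range(10):
    im,d=snapshot("side");F.append(sensors.state()["wrist_force"])
print(np.mean(F,0),np.std(F,0))
for r in regions_of("side","truckle_a")[:3]:
        P=cloud("side",d,np.array(r["mask"]));print(r["p"],np.percentile(P,2,0).round(),np.percentile(P,98,0).round())
E
```

```text
clock: 12.6
eef_pos: [514.0, 249.9, 83.1]
ee_rot: [3.14, -0.0, 1.571]
wrist_force: [0.2, 0.0, 0.2]
finger_gap: 0.996
grip_force: 0.0
clock: 13.6
eef_pos: [513.6, 249.8, 83.1]
ee_rot: [3.141, 0.0, 1.571]
wrist_force: [-1.9, -1.4, 5.4]
finger_gap: 0.733
grip_force: 65.3
clock: 15.1
eef_pos: [513.4, 249.7, 132.2]
ee_rot: [-3.141, 0.0, 1.571]
wrist_force: [0.7, 0.2, -1.7]
finger_gap: 0.736
grip_force: 65.8
[-0.19628445  0.15903627 -2.08365277] [0.4248745  0.39217244 0.44776237]
0.76 [482. 236.  81.] [539. 283. 176.]
0.75 [ 435. -489.    4.] [ 478. -443.   63.]
0.74 [477. 107.  28.] [517. 163. 127.]
```

Here it's 2.1 N ≈ 0.21 kg: this is the dried-out one. I'll set it back and fetch the middle one.

```bash
python3 -m jog '[{"linear":[0,0,0.6],"spin":0},{"linear":[0,0,1.5],"spin":0},{"linear":[0,0,2.5],"spin":0},{"linear":[0,0,3.4],"spin":0},{"linear":[0,0,4],"spin":0},{"linear":[0,0,4.4],"spin":0},{"linear":[0,0,4.6],"spin":0},{"linear":[0,0,4.8],"spin":0},{"linear":[0,0,4.9],"spin":0},{"linear":[0,0,5],"spin":0},{"linear":[0,0,5],"spin":0},{"linear":[0,0,5],"spin":0},{"linear":[0,0,5],"spin":0}]'
python3 -m jog '[{"linear":[0,0,0],"spin":0},{"linear":[0,0,0],"spin":0},{"linear":[0,0,0],"spin":0},{"linear":[0,0,0],"spin":0},{"linear":[0,0,0],"spin":0},{"linear":[0,0,0],"spin":0},{"linear":[0,0,0],"spin":0},{"linear":[0,0,0],"spin":0}]' 1
python3 -m jog '[{"linear":[0,0,-1],"spin":0},{"linear":[0,0,-3],"spin":0},{"linear":[0,0,-6],"spin":0},{"linear":[0,0,-9],"spin":0},{"linear":[0,0,-12],"spin":0},{"linear":[0,0,-14],"spin":0},{"linear":[-2,-0.1,-15],"spin":0},{"linear":[-5,-0.2,-15],"spin":0},{"linear":[-8,-0.3,-15],"spin":0},{"linear":[-10.5,-0.4,-15],"spin":0},{"linear":[-11.8,-0.4,-15],"spin":0},{"linear":[-11.8,-0.4,-15],"spin":0},{"linear":[-11.8,-0.4,-15],"spin":0},{"linear":[-11.8,-0.4,-15],"spin":0}]'
python3 - <<'E'
from h import *
wrist("w3")
E
```

```text
clock: 16.95
eef_pos: [513.6, 249.9, 83.2]
ee_rot: [3.141, 0.0, 1.571]
wrist_force: [-2.6, -0.7, 6.5]
finger_gap: 0.736
grip_force: 66.4
clock: 17.75
eef_pos: [513.5, 249.7, 82.2]
ee_rot: [-3.142, -0.0, 1.571]
wrist_force: [0.0, -0.5, 0.5]
finger_gap: 1.001
grip_force: 0.0
clock: 19.15
eef_pos: [509.4, 133.5, 232.5]
ee_rot: [3.141, -0.001, 1.573]
wrist_force: [-0.7, -0.3, 0.1]
finger_gap: 1.0
grip_force: 0.0
truckle_a 0.93 [240.9, 16.6, 84.0, 84.1] ztop 127.2 circle 514.2 249.6 31.5 mid [514.  249.9]
truckle_a 0.55 [236.4, 149.3, 78.3, 92.7] ztop 127.1 circle 509.9 131.6 31.6 mid [509.7 131.5]
waxed 0.67 [241.6, 254.8, 68.6, 93.7] ztop 126.9 circle 510.4 11.1 31.3 mid [510.4  11.3]
```

```bash
python3 -m jog '[{"linear":[0,0,2],"spin":0},{"linear":[0,0,5],"spin":0},{"linear":[0,0,8],"spin":0},{"linear":[0,0,11],"spin":0},{"linear":[0,0,13],"spin":0},{"linear":[0,0,14.3],"spin":0},{"linear":[0,0,15],"spin":0},{"linear":[0,0,15],"spin":0},{"linear":[0,0,15],"spin":0},{"linear":[0,0,15],"spin":0},{"linear":[0,0,15],"spin":0}]' 1
python3 -m jog '[{"linear":[0,0,0],"spin":0},{"linear":[0,0,0],"spin":0},{"linear":[0,0,0],"spin":0},{"linear":[0,0,0],"spin":0},{"linear":[0,0,0],"spin":0},{"linear":[0,0,0],"spin":0},{"linear":[0,0,0],"spin":0},{"linear":[0,0,0],"spin":0},{"linear":[0,0,0],"spin":0},{"linear":[0,0,0],"spin":0}]' -1
python3 -m jog '[{"linear":[0,0,-0.3],"spin":0},{"linear":[0,0,-0.8],"spin":0},{"linear":[0,0,-1.5],"spin":0},{"linear":[0,0,-2.5],"spin":0},{"linear":[0,0,-4],"spin":0},{"linear":[0,0,-6],"spin":0},{"linear":[0,0,-8],"spin":0},{"linear":[0,0,-10],"spin":0},{"linear":[0,0,-12],"spin":0},{"linear":[0,0,-13.5],"spin":0},{"linear":[0,0,-14.5],"spin":0},{"linear":[0,0,-15],"spin":0},{"linear":[0,0,-15],"spin":0},{"linear":[0,0,-15],"spin":0},{"linear":[0,0,-15],"spin":0},{"linear":[0,0,-15],"spin":0}]'
python3 - <<'E'
from h import *
F=[]
for cam in ["scene","side"]*3:
    im,d=snapshot(cam);F.append(sensors.state()["wrist_force"])
print(np.mean(F,0))
for cam in ["scene","side"]:
    im,d=snapshot(cam);r=regions_of(cam,"tray_mid")[0]
    P=cloud(cam,d,np.array(r["mask"]))
    print(r["p"],cv2.minAreaRect(P[:,:2].astype(np.float32)),"rim",cv2.minAreaRect(P[P[:,2]>10][:,:2].astype(np.float32)),"floor z",np.median(P[P[:,2]<8][:,2]))
E
```

```text
clock: 20.4
eef_pos: [510.1, 131.8, 83.1]
ee_rot: [3.14, -0.0, 1.571]
wrist_force: [-0.4, 0.4, 1.3]
finger_gap: 0.995
grip_force: 0.0
clock: 21.4
eef_pos: [509.6, 131.7, 83.1]
ee_rot: [3.141, 0.0, 1.571]
wrist_force: [-2.5, 0.5, 6.2]
finger_gap: 0.736
grip_force: 64.8
clock: 23.0
eef_pos: [509.1, 131.6, 231.5]
ee_rot: [-3.14, 0.0, 1.571]
wrist_force: [-0.0, -0.7, -3.7]
finger_gap: 0.733
grip_force: 66.5
[-0.03621565 -0.18438834 -3.98832308]Traceback (most recent call last):
  File "<stdin>", line 7, in <module>
IndexError: list index out of range
```

```bash
cat >> h.py <<'E'
def tray():
  for cam in ["scene","side","scene","side"]:
    im,d=snapshot(cam)
    for r in regions_of(cam,"tray_mid")[:1]:
        P=cloud(cam,d,np.array(r["mask"]));P=P[(P[:,2]<40)&(P[:,2]>-8)]
        print(cam,r["p"],cv2.minAreaRect(P[:,:2].astype(np.float32)),"floor z",np.median(P[P[:,2]<9][:,2]))
E
python3 -c "
from h import *
tray()"
```

```text
scene 0.91 ((569.6652221679688, -251.10755920410156), (254.2280731201172, 182.7340850830078), 11.68968677520752) floor z 3.138854697689453
side 0.88 ((564.2455444335938, -267.59381103515625), (194.35763549804688, 240.4178924560547), 89.08826446533203) floor z 2.4107274203329894
scene 0.82 ((571.7711181640625, -251.71432495117188), (250.60870361328125, 182.3813934326172), 10.830327987670898) floor z 3.271130770210334
side 0.79 ((555.3609619140625, -271.4674377441406), (201.5993194580078, 244.19920349121094), 79.7325439453125) floor z 2.4546021219064187
```

```bash
python3 -m jog '[{"linear":[-0.5,0.1,0],"spin":0},{"linear":[-1.5,0.3,0],"spin":0},{"linear":[-3.5,0.6,0],"spin":0},{"linear":[-6,1.0,0],"spin":0},{"linear":[-9,1.6,0],"spin":0},{"linear":[-12,2.1,0],"spin":0},{"linear":[-15,2.6,0],"spin":0},{"linear":[-18,3.1,0],"spin":0},{"linear":[-21,3.6,0],"spin":0},{"linear":[-24,4.2,0],"spin":0},{"linear":[-27,4.7,0],"spin":0},{"linear":[-30,5.2,0],"spin":0},{"linear":[-33,5.7,0],"spin":0},{"linear":[-35.5,6.2,0],"spin":0},{"linear":[-37.3,6.5,0],"spin":0},{"linear":[-38.2,6.6,0],"spin":0},{"linear":[-38.5,6.7,0],"spin":0},{"linear":[-38.5,6.7,0],"spin":0},{"linear":[-38.5,6.7,0],"spin":0},{"linear":[-38.5,6.7,0],"spin":0}]'
python3 - <<'E'
from h import *
from scipy.optimize import minimize
def fit(P):
    # robust rectangle: 2/98 percentiles of rim points on rotated axes, choose angle giving tightest box
    best=None
    for a in np.radians(np.arange(-30,31,1)):
        R=np.array([[np.cos(a),-np.sin(a)],[np.sin(a),np.cos(a)]]);Q=P[:,:2]@R
        lo,hi=np.percentile(Q,.7,0),np.percentile(Q,99.3,0);A=np.prod(hi-lo)
        if best is None or A<best[0]: best=(A,np.degrees(a),hi-lo,R@((lo+hi)/2))
    return best[1:]
for cam in ["scene","side","wrist"]:
    c=get_calibration(cam);im,d=snapshot(cam);cv2.imwrite(f"pics/{cam}4.png",im[:,:,::-1])
    for r in regions_of(cam,"tray_mid")[:1]:
        m=np.array(r["mask"]);P=wcloud(d,m,c) if cam=="wrist" else cloud(cam,d,m)
        P=P[(P[:,2]<30)&(P[:,2]>-8)];print(cam,r["p"],r["rect"],fit(P))
a=cv2.imread("pics/scene4.png")[160:340,160:340];b=cv2.imread("pics/wrist4.png")
s=cv2.imread("pics/side4.png")[100:250,190:340]
cv2.imwrite("pics/v4.png",cv2.hconcat([cv2.resize(a,(260,260)),cv2.resize(s,(260,260)),cv2.resize(b,(270,260))]))
E
```

```text
clock: 25.8
eef_pos: [576.8, -251.8, 232.5]
ee_rot: [3.141, -0.0, 1.573]
wrist_force: [0.2, 0.6, -4.0]
finger_gap: 0.733
grip_force: 66.5
scene 0.65 [205.5, 226.4, 90.0, 75.3] (np.float64(12.000000000000002), array([239.36870769, 169.97817584]), array([ 576.20404024, -255.02267845]))
side 0.67 [239.0, 153.3, 77.4, 39.2] (np.float64(12.000000000000002), array([239.37366871, 199.21730237]), array([ 578.78503003, -264.91622128]))
wrist 0.8 [160.7, 86.9, 225.5, 176.9] (np.float64(11.0), array([238.29145038, 167.05032819]), array([ 577.30942542, -254.93928722]))
```

View pics/v4.png

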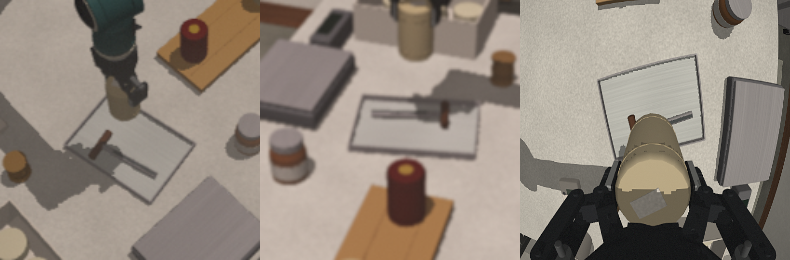

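The truckle hangs upright in the gripper over the tray (in the scene crop ~(122,95), tray around it). The tray middle from two views is (577,-255) with the right size. Lowering to an underside of about 103 mm.

```bash
python3 -m jog '[{"linear":[-0.2,0,0.3],"spin":0},{"linear":[-0.2,0,1],"spin":0},{"linear":[-0.2,0,2],"spin":0},{"linear":[-0.2,0,3.2],"spin":0},{"linear":[-0.2,0,4.4],"spin":0},{"linear":[-0.2,0,5.5],"spin":0},{"linear":[-0.2,0,6.4],"spin":0},{"linear":[-0.2,0,6.9],"spin":0},{"linear":[-0.2,0,7.1],"spin":0},{"linear":[-0.2,0,7.1],"spin":0},{"linear":[-0.2,0,7.1],"spin":0},{"linear":[-0.2,0,7.1],"spin":0},{"linear":[-0.2,0,7.1],"spin":0},{"linear":[-0.2,0,7.1],"spin":0},{"linear":[-0.2,0,7.1],"spin":0}]'
python3 - <<'E'
from h import *
for cam in ["scene","side"]:
    im,d=snapshot(cam);cv2.imwrite(f"pics/{cam}5.png",im[:,:,::-1])
    for r in regions_of(cam,"truckle_a")[:3]:
        P=cloud(cam,d,np.array(r["mask"]));print(cam,round(r["p"],2),r["rect"],np.percentile(P,2,0).round(),np.percentile(P,98,0).round())
s=sensors.state();print(s["clock"],s["eef_pos"],s["ee_rot"],s["wrist_force"])
a=cv2.imread("pics/scene5.png")[100:340,140:380];s=cv2.imread("pics/side5.png")[80:320,170:410]
cv2.imwrite("pics/v5.png",cv2.resize(cv2.hconcat([a,s]),(780,390)))
E
```

```text
clock: 27.6
eef_pos: [576.6, -255.3, 161.4]
ee_rot: [3.141, 0.0, 1.571]
wrist_force: [1.2, -0.4, -3.7]
finger_gap: 0.734
grip_force: 66.5
scene 0.94 [333.9, 132.3, 23.1, 29.9] [488. 218.  39.] [545. 273. 132.]
scene 0.7 [234.2, 229.2, 21.9, 28.6] [ 560. -287.  114.] [ 608. -248.  209.]
side 0.88 [228.6, 251.3, 24.8, 40.7] [482. 228.  32.] [539. 283. 127.]
side 0.66 [272.2, 119.4, 13.9, 37.6] [ 546. -281.  104.] [ 605. -221.  205.]
27.8 [ 576.56164491 -255.23081273  161.26714687] [-3.14155804e+00 -2.02071353e-06  1.57102703e+00] [-0.46519202 -1.05085444 -3.69310213]
```

View pics/v5.png

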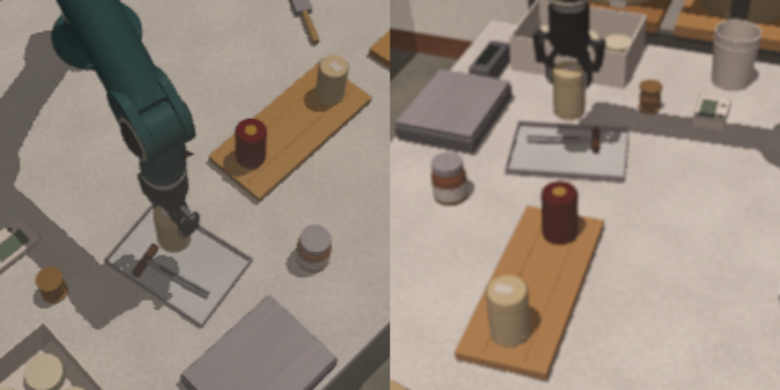

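The heavier one is held upright over the tray middle, underside ≈103 mm. The lighter one stands on the board next to the undisturbed red one. Handing in.

```bash
python3 -c "
from rig import ticket
print(ticket.hand_in())"
```

```text
the job is handed in; nothing more can be done
None
```

I handed the job in at about 28 s: the heavier truckle (middle of the board, about 0.35–0.4 kg) is held upright over the tray middle with its underside about 10 cm above the floor. The lighter one (about 0.21 kg) stands back on the board, and nothing else was moved.

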